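Take the blow-off nozzle out of its bench air coupler

TASK

Two air couplers stand on the bench: one holds the long blow-off nozzle, the other a short blanking plug. Pull back the sprung collar of the nozzle's coupler as far as it goes so that the nozzle is let go, draw the nozzle straight out and lay it down flat in the grey tray without dropping it. Leave the blanking plug in its coupler.

Things in the scene. Friction and masses are not known exactly. Their poses are not given: they have to be found in the camera images.
- collar (a joint): travel in m of the collar of the nozzle's coupler: 0 forward (at rest), 0.012 fully back (away from the nozzle, towards the valve block). Its spring pushes forward with 6 N at rest, 10 N fully back. Past about 9 mm the plug is unlocked and an ejector pushes the nozzle 7 mm out; let go then, the collar stays at about 8 mm until the nozzle is drawn out, then springs forward by itself.
- collar_ring (a point): middle of that collar: a round knurled steel sleeve, 40 mm diameter, 30 mm long, on a level axis 70 mm above the table. x points back along the axis (the way to pull), z up. At rest it is 46 mm from the nozzle's origin along the nozzle's +x; the 42 mm wide valve block begins 30 mm behind its rear edge. An identical coupler holds the blanking plug.
- nozzle: blow-off nozzle, 174 mm long, 0.16 kg. Origin: centre of its flat-sided grip, 50 mm long (x), 28 wide (y), 32 high (z). +x points into the socket, z up. A 20 mm thick plug runs 43.5 mm from the grip to +x, 38 mm of it in the coupler; a 10 mm thick tube reaches 105 mm to -x. Starts locked in, level within 5 degrees, 70 mm above the table. Drawn 50 mm it is clear.
- tray: low open grey plastic tray, fixed to the table, 270 mm (x) by 180 mm (y) outside, 26 mm high, walls and floor 4 mm thick. Origin at the centre of its underside, on the table; x along its long side.
- blank: short blanking plug locked in the other coupler: the same plug, 70 mm above the table, but only a 24 mm long grip with a low domed end and no tube. Origin on its axis at the outer end of its grip; +x points into its socket. To be left where it is.
Not all that is in view belongs to the job. What is shaped like the nozzle but orange or red is not meant.

How it is judged:
On the way, in this order (a step that is already met when the one before it is completed fails the run):
1. the collar of the nozzle's coupler is pulled fully back (value of joint collar above 0.0095 m), for 0.05 s.
2. the nozzle is drawn out of its socket (distance of nozzle from where it was at the start of the episode above 0.045 m), for 0.05 s.
At the end, for the whole second after the job is handed in: the nozzle lies at rest and flat (its axis within about 10 degrees of level) inside the tray, its grip on the tray's floor, and the blanking plug is still in its coupler (moved less than 15 mm) (height (world z) of nozzle below 0.032 m and x of nozzle in the frame of tray between -0.125 and 0.125 m and y of nozzle in the frame of tray between -0.08 and 0.08 m and angle between nozzle's own x axis and vertical between 1.4 and 1.74 rad and linear speed of nozzle below 0.03 m/s and distance of blank from where it was at the start of the episode below 0.015 m); the robot touches nothing.
It fails at once if the blanking plug is drawn out (moved more than 15 mm) (distance of blank from where it was at the start of the episode above 0.015 m).
It fails at once if the nozzle is dropped (falls through the last 50 mm above the table faster than 0.9 m/s) (height (world z) of nozzle below 0.05 m and linear speed of nozzle above 0.9 m/s).
It also fails if it takes over 42 s, if anything falls off the work surface, if the arm or the gripper's body presses on something with over 40 N, if the wrist force passes 120 N, or if a joint passes its speed limit or range.

ROBOT

A 7-joint arm with a two-finger parallel gripper is mounted at the origin on the work surface. World frame = base frame: x ahead of the robot, y to its left, z up, the work surface at z = 0. Lengths are in m, angles in rad, forces in N, time in s.
With the tool pointing down it reaches from about 0.35 to 0.9 m from the base axis. Payload 8.1 kg.
Tool frame: the origin (TCP) lies midway between the tips of the shut fingers; the grasp point (between the pads) lies arm.grasp_offset behind it (arm.grasp_offset is the distance from the TCP to the grasp point, in m); z points along the fingers, y is the line along which they close (so a half turn about z gives the same grasp; the last joint's range is limited). The gripper opens to 92 mm and grips with 3 to 60 N. Pads are 19 mm wide; open, the fingers measure 130 mm over their backs; the gripper's body (75 mm by 190 mm) begins 47 mm behind the grasp point.
Start: joints at [1.074, 0.434, 0.025, 1.573, -0.012, 1.134, -0.075], TCP at [0.24, -0.577, 0.192] pointing down, gripper open.
Joint ranges: [-2.62, 2.62], [-0.44, 2.09], [-1.27, 1.32], [0.08, 2.57], [-1.32, 4.46], [0.12, 2], [-2.74, 2.74]. Speed limits (rad/s): [2.22, 2.22, 3.01, 3.01, 3.14, 3.14, 3.14].

INTERFACE

Orientations are given as a rotation vector (axis times angle).
In Python, from cell import observe, imaging, arm gives the robot as it stands.
- The arm moves only by the tool apply_moves, never from a script. Its argument "commands" is a list of rows, each a list of 5 numbers: the opening in per cent of the stroke, from 0 (shut) to 100 (fully open), then the shift along the world's x, y, z in units of 0.06 m (1.0 is 0.06 m), then the turn about the world's z in units of 0.5 rad (1.0 is 0.5 rad). A call has 1 to 12 rows; each row shifts and turns the commanded pose from where the row before left it; what a row does not reach is not made up. A row lasts 1/8 s, in which the tool goes at most 62.5 mm and 10.7 degrees, less where a joint would pass 70% of its speed; a pose out of reach is approached as far as the arm can. A call with a number of a shift or a turn outside -1 to 1 is refused whole. A call with a gripper value outside its range is refused whole. The fingers move at their own pace and stop on an object; "newtons" is the grip in N (left out, the last holds). Time passes only in rows, so rows that do not move let the fingers close. It gives the time, the measured TCP pose, the force, the opening and the grip force at its end, in the units of the state.
- observe(): the state, without advancing time (a new reading comes with each control period).
- imaging.get_image(name): name is "side" or "top"; returns (picture, depth): 384x512x3 uint8, red, green, blue; 384x512 float32, m along the optical axis (not along the pixel's ray), 0 where there is no reading.
- imaging.camera_params(name): a dict with "camera_matrix" (3x3 intrinsics, pixels), "origin" and "rotation" of the camera in the world. Camera axes: x right, y up, looking along -z (the intrinsics and any distortion apply to the point x, -y, -z); pixel columns grow to the right and rows downward; lengths in m; the calibration is good to about 2 mm. A picture is of the moment at which its call begins. camera_params takes no time and is no camera call.
- arm.sign_off(): hands the job in; it is judged then, once.
The state is a dict: "clock": time; "joints": joint angles; "dq": joint speeds; "joint_efforts": joint torques, N m; "position": TCP position; "ee_rot": TCP orientation; "force": force on the tool from outside, world axes, zero at the start; "ft_torque": the same for the moment, N m; "width": opening from 0.0 (shut) to 1.0 (fully open); "gripper_force": force on a finger pad.
Only numpy, scipy, OpenCV 4.12 (cv2) and the standard library are available. Lean on these libraries where they do the work, as an engineer would, in place of code of your own. Each camera call takes 0.05 s, during which the arm holds its last target. There are 200 camera calls.

## Working session

There is one attempt and no reset: what is moved stays moved. The work goes in short steps, Python scripts to look and compute and a tool call to move; the robot and the scene stay as the last step left them, time stands still between calls to the robot, and variables do not carry over. Pictures are saved under pics/ and viewed, at most 13 in all, crops included, and the job is handed in when it is done.

Besides the shell and the picture viewer there is one more tool, called after ">>>" as name(argument=value, ...) on one line, values as JSON. apply_moves: Moves the arm, as the interface text tells. Its arguments: {"type":"object","properties":{"commands":{"type":"array"},"newtons":{"type":"number"}},"required":["commands"]}

```bash
mkdir -p pics; ls; python3 - <<'E'
from cell import observe, imaging, arm
import cv2, numpy as np
s=observe(); print(s, arm.grasp_offset)
for n in("side","top"):
    im,d=imaging.get_image(n); cv2.imwrite(f"pics/{n}0.png",im[:,:,::-1]); np.savez(f"{n}0.npz",im=im,d=d)
    print(imaging.camera_params(n))
E
```

```text
pics
{'clock': 0.0, 'joints': array([ 1.0744035 ,  0.43522465,  0.02497032,  1.57411606, -0.01160261,
        1.13402476, -0.07508487]), 'dq': array([ 0.00125111, -0.00151579, -0.00041995,  0.00055818, -0.00057644,
       -0.00048163, -0.00173274]), 'joint_efforts': array([-1.14520382e-03, -6.67860246e+01,  9.84436199e-01, -3.14470410e+01,
       -6.04638085e-02,  4.27151355e-02,  2.02569713e-04]), 'position': array([ 0.23952515, -0.57664164,  0.19103664]), 'ee_rot': array([-3.07937672e+00, -6.14191208e-01,  7.19101314e-04]), 'force': array([ 0.33876735, -0.59739481, -0.25297313]), 'ft_torque': array([-0.02223722, -0.00959396,  0.02255687]), 'gripper_force': 0.0, 'width': 1.0003375705805477} 0.0188
{'camera_matrix': array([[381.53815072,   0.        , 248.25884839],
       [  0.        , 381.53815072, 192.35929003],
       [  0.        ,   0.        ,   1.        ]]), 'origin': array([0.40680719, 0.8388118 , 0.82436762]), 'rotation': array([ 0.09473328, -1.17835149, -2.78460371])}
{'camera_matrix': array([[446.72771163,   0.        , 253.96436376],
       [  0.        , 446.72771163, 196.74919348],
       [  0.        ,   0.        ,   1.        ]]), 'origin': array([0.28066989, 0.05418591, 1.46798221]), 'rotation': array([ 0.13097984, -0.14021798, -1.55397   ])}
```

View pics/side0.png

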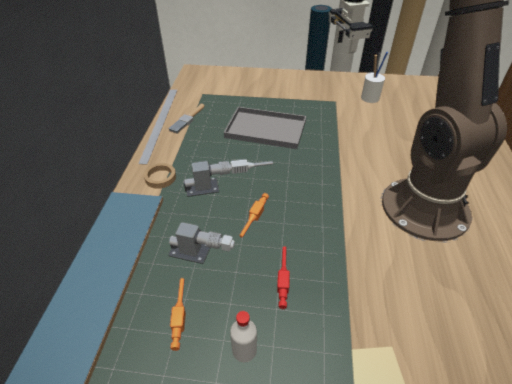

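View pics/top0.png

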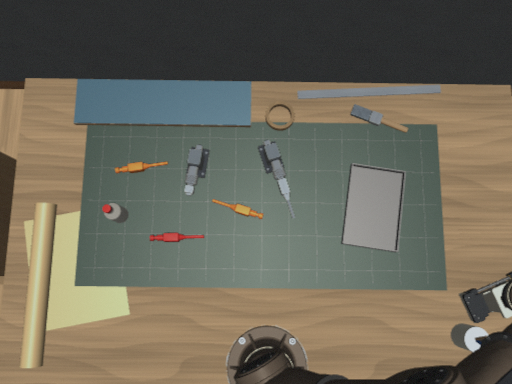

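The side view shows the nozzle's coupler at about (215,172) with its white grip near (240,165) and tube tip at (272,162). The blanking plug is at (215,240) and the tray at (266,127). In the top view the nozzle's coupler is at (275,160), the grip at (284,190), the tip at (293,218), the blank at (190,190) and the tray at (374,207).

```bash
cat > h.py <<'E'
import numpy as np, cv2
from scipy.spatial.transform import Rotation as R
from cell import observe, imaging, arm
def cam(n):
    p=imaging.camera_params(n); return p["camera_matrix"],np.array(p["origin"]),R.from_rotvec(p["rotation"]).as_matrix()
def cloud(n,d):
    K,o,M=cam(n); v,u=np.indices(d.shape)
    P=np.stack([(u-K[0,2])/K[0,0]*d,-(v-K[1,2])/K[1,1]*d,-d],-1)
    W=P@M.T+o; W[d==0]=np.nan; return W
def ray(n,uv,z):
    K,o,M=cam(n); uv=np.atleast_2d(uv).astype(float)
    r=np.c_[(uv[:,0]-K[0,2])/K[0,0],-(uv[:,1]-K[1,2])/K[1,1],-np.ones(len(uv))]@M.T
    return o+r*((z-o[2])/r[:,2])[:,None]
def proj(n,X):
    K,o,M=cam(n); c=(np.atleast_2d(X)-o)@M
    return np.c_[K[0,0]*c[:,0]/-c[:,2]+K[0,2],-K[1,1]*c[:,1]/-c[:,2]+K[1,2]]
E
python3 - <<'E'
from h import *
np.set_printoptions(precision=4,suppress=True)
C=[]
for n,box in(("top",(235,130,335,230)),("side",(160,140,290,210))):
    a=np.load(n+"0.npz"); im,d=a["im"],a["d"]; W=cloud(n,d)
    x0,y0,x1,y1=box
    sub=W[y0:y1,x0:x1].reshape(-1,3); C.append(sub)
    cv2.imwrite(f"pics/{n}crop.png",cv2.resize(im[y0:y1,x0:x1,::-1],None,fx=6,fy=6,interpolation=cv2.INTER_CUBIC))
    print(n,np.nanpercentile(sub[:,2],[1,20,50,90,99]))
    # table check
    m=np.abs(W[...,2])<.2
    print("table med",np.nanmedian(W[...,2][m]))
# top heights: points above 30mm, printed as a grid along fitted axis
    pts=sub[(sub[:,2]>.04)&(sub[:,2]<.15)]
    c=pts[:,:2].mean(0); w,v=np.linalg.eigh(np.cov((pts[:,:2]-c).T)); ax=v[:,1]*np.sign(v[0,1]); nrm=np.array([-ax[1],ax[0]])
    t=(pts[:,:2]-c)@ax; l=(pts[:,:2]-c)@nrm
    print("centroid",c,"ax",ax,np.degrees(np.arctan2(ax[1],ax[0])))
    for a0 in np.arange(t.min(),t.max(),.008):
        k=(t>=a0)&(t<a0+.008)
        if k.sum(): print("%.3f n%d lat[%.3f %.3f] z[%.3f %.3f]"%(a0+.004,k.sum(),l[k].min(),l[k].max(),np.median(pts[k,2]),pts[k,2].max()))
# tray
a=np.load("top0.npz"); W=cloud("top",a["d"]); s=W[150:260,330:420].reshape(-1,3)
print(np.nanpercentile(s[:,2],[5,50,95,99]))
mk=np.zeros((384,512),np.uint8); mk[150:260,330:420]=((W[150:260,330:420,2]>.016)*255)
h=[c for c in cv2.findContours(mk,0,2)[0]]; h=max(h,key=cv2.contourArea).reshape(-1,2)
P=ray("top",h,.026)[:,:2].astype(np.float32); r=cv2.minAreaRect(P); print("tray",r,cv2.boxPoints(r))
E
```

```text
top [-0.0063 -0.0015  0.0015  0.0114  0.0918]
table med 0.0008940538393248376
centroid [ 0.6074 -0.0262] ax [0.9457 0.3252] 18.97626304568812
-0.151 n9 lat[-0.005 0.004] z[0.068 0.072]
-0.143 n7 lat[-0.005 0.003] z[0.070 0.079]
-0.135 n9 lat[-0.005 0.004] z[0.069 0.070]
-0.127 n8 lat[-0.004 0.004] z[0.067 0.071]
-0.119 n8 lat[-0.004 0.004] z[0.071 0.074]
-0.111 n8 lat[-0.005 0.005] z[0.068 0.073]
-0.103 n7 lat[-0.005 0.003] z[0.071 0.074]
-0.095 n10 lat[-0.005 0.004] z[0.073 0.076]
-0.087 n12 lat[-0.008 0.006] z[0.073 0.077]
-0.079 n18 lat[-0.010 0.010] z[0.076 0.081]
-0.071 n27 lat[-0.015 0.013] z[0.083 0.088]
-0.063 n26 lat[-0.014 0.013] z[0.082 0.090]
-0.055 n25 lat[-0.014 0.013] z[0.082 0.088]
-0.047 n24 lat[-0.015 0.013] z[0.083 0.089]
-0.039 n26 lat[-0.015 0.013] z[0.083 0.093]
-0.031 n19 lat[-0.015 0.013] z[0.083 0.087]
-0.023 n25 lat[-0.020 0.014] z[0.078 0.092]
-0.015 n30 lat[-0.018 0.017] z[0.085 0.095]
-0.007 n32 lat[-0.020 0.018] z[0.087 0.098]
0.001 n31 lat[-0.020 0.017] z[0.087 0.094]
0.009 n26 lat[-0.021 0.018] z[0.085 0.091]
0.017 n22 lat[-0.016 0.012] z[0.083 0.090]

[... 1693 characters left out ...]
 0.088]
0.032 n39 lat[-0.030 0.012] z[0.084 0.092]
0.040 n55 lat[-0.032 0.013] z[0.079 0.096]
0.048 n59 lat[-0.028 0.012] z[0.082 0.096]
0.056 n58 lat[-0.028 0.012] z[0.083 0.095]
0.064 n59 lat[-0.032 0.011] z[0.083 0.094]
0.072 n59 lat[-0.027 0.013] z[0.082 0.094]
0.080 n51 lat[-0.032 0.009] z[0.080 0.095]
0.088 n6 lat[-0.019 -0.006] z[0.042 0.044]
0.096 n8 lat[-0.019 0.002] z[0.042 0.044]
0.104 n8 lat[-0.020 -0.009] z[0.041 0.043]
0.112 n1 lat[-0.016 -0.016] z[0.041 0.041]
[-0.0035  0.0024  0.0164  0.0278]
tray ((0.506409227848053, -0.3437737822532654), (0.18260817229747772, 0.2711561322212219), 81.95146179199219) [[ 0.3594 -0.4152]
 [ 0.6279 -0.4532]
 [ 0.6534 -0.2724]
 [ 0.385  -0.2344]]
```

View pics/topcrop.png

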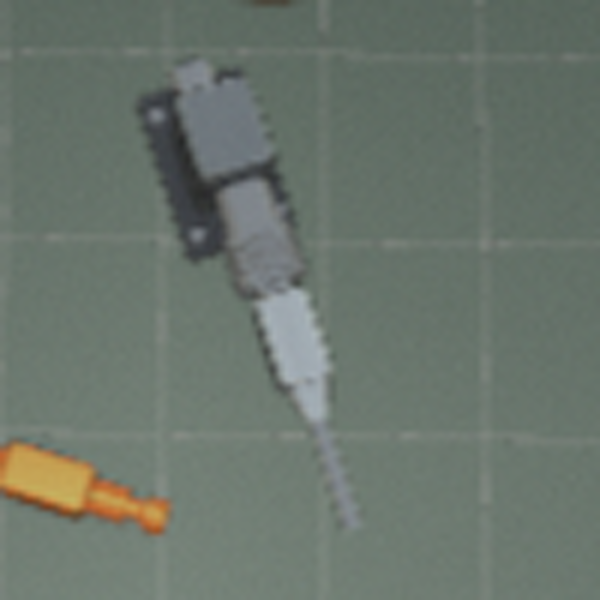

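View pics/sidecrop.png

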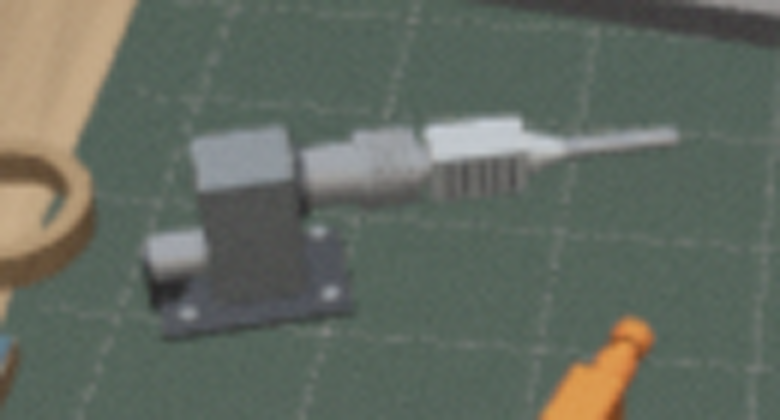

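The crops show the order along the axis: valve block, gap, knurled collar, white ribbed grip, tube. The slice lengths agree with the given sizes. The collar centre is about (0.604, -0.0285, 0.07) with its axis at about 18.8°, and the grip is about (0.5605, -0.043). The tray is centred at (0.506, -0.344) with its long side at about -8°.

I'll move above the collar first.

>>> apply_moves(commands=[[100, 0.5, 0.76, 0, 0], [100, 0.5, 0.76, 0, 0], [100, 0.5, 0.76, 0, 0], [100, 0.5, 0.76, 0, 0], [100, 0.5, 0.76, 0, 0], [100, 0.5, 0.76, 0, 0], [100, 0.5, 0.76, 0, 0], [100, 0.5, 0.76, 0, 0], [100, 0.5, 0.76, 0, 0], [100, 0.5, 0.76, 0, -0.06], [100, 0.5, 0.76, 0, -0.07], [100, 0.5, 0.76, 0, 0]], newtons=50)

```text
clock: 1.6
position: [0.6004, -0.0286, 0.1915]
ee_rot: [3.099, 0.513, -0.001]
force: [1.7, -0.5, 1.4]
width: 1.001
gripper_force: 0.0
```

>>> apply_moves(commands=[[100, 0, 0, 0, 0], [100, 0, 0, 0, 0]])

```text
clock: 1.85
position: [0.5993, -0.0305, 0.1913]
ee_rot: [3.099, 0.514, -0.002]
force: [0.7, -0.4, 0.9]
width: 1.003
gripper_force: 0.0
```

```bash
cat > st.py <<'E'
from h import *
np.set_printoptions(precision=4,suppress=True)
s=observe(); M=R.from_rotvec(s["ee_rot"]).as_matrix()
print(s["clock"],"pos",s["position"],"xang",np.degrees(np.arctan2(M[1,0],M[0,0])),"z",M[:,2],"F",s["force"],"w",s["width"],s["gripper_force"])
E
python3 st.py
```

```text
1.85 pos [ 0.5993 -0.0305  0.1913] xang 18.841365051535664 z [-0.0013 -0.0007 -1.    ] F [ 0.7118 -0.3627  0.8657] w 1.0031407638869974 0.0
```

>>> apply_moves(commands=[[100, 0.08, 0.03, -0.4, 0], [100, 0, 0, -0.4, 0], [100, 0, 0, -0.4, 0], [100, 0, 0, -0.4, 0], [100, 0, 0, -0.4, 0], [100, 0, 0, -0.3, 0], [100, 0, 0, 0, 0], [100, 0, 0, 0, 0]])

```text
clock: 2.85
position: [0.6051, -0.0286, 0.0547]
ee_rot: [3.099, 0.513, 0.002]
force: [0.0, 0.0, 0.0]
width: 1.002
gripper_force: 0.0
```

```bash
python3 st.py; python3 - <<'E'
from h import *
im,d=imaging.get_image("side"); cv2.imwrite("pics/side1.png",cv2.resize(im[110:230,140:300,::-1],None,fx=5,fy=5,interpolation=cv2.INTER_CUBIC))
E
```

```text
2.85 pos [ 0.6051 -0.0286  0.0547] xang 18.800290383147868 z [ 0.001  -0.0002 -1.    ] F [0.0131 0.0291 0.0012] w 1.0019660877927286 0.0
```

View pics/side1.png

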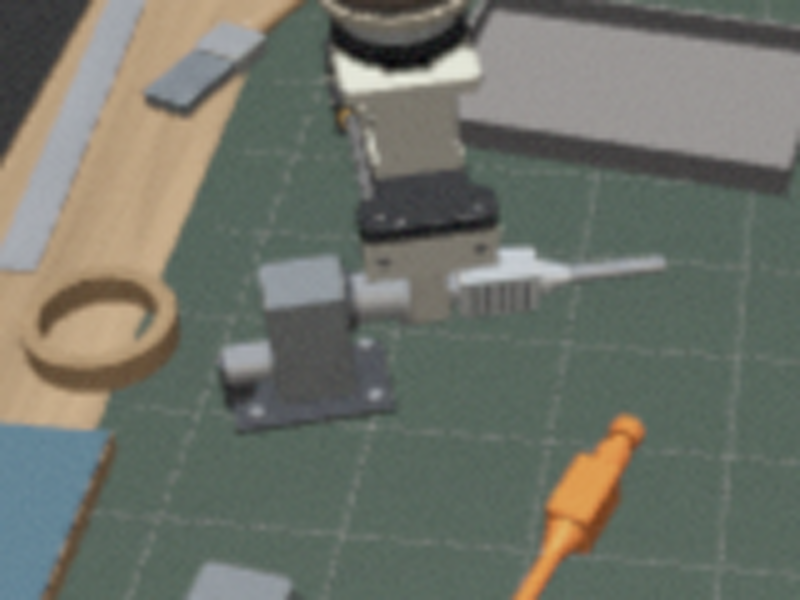

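The near finger stands beside the collar, at crop columns 410-450. That is between the visible coupler body and the grip, which starts at 452. I'll close gently now.

>>> apply_moves(commands=[[100, 0, 0, -0.05, 0], [70, 0, 0, 0, 0], [50, 0, 0, 0, 0], [40, 0, 0, 0, 0], [30, 0, 0, 0, 0], [30, 0, 0, 0, 0], [30, 0, 0, 0, 0], [30, 0, 0, 0, 0]], newtons=15)

```text
clock: 3.9
position: [0.6054, -0.0294, 0.0515]
ee_rot: [3.098, 0.512, 0.002]
force: [1.3, -3.0, 4.1]
width: 0.313
gripper_force: 2.0
```

>>> apply_moves(commands=[[30, 0, 0, 0, 0], [30, 0, 0, 0, 0]])

```text
clock: 4.15
position: [0.6055, -0.0295, 0.0514]
ee_rot: [3.098, 0.512, 0.002]
force: [0.9, -5.9, 6.3]
width: 0.302
gripper_force: 3.2
```

```bash
python3 st.py; python3 - <<'E'
from h import *
im,d=imaging.get_image("side"); a=cv2.resize(im[130:200,180:280,::-1],None,fx=6,fy=6,interpolation=cv2.INTER_CUBIC)
cv2.imwrite("pics/side2.png",a)
print(proj("side",[[.605,-.0285,.07],[.5605,-.0433,.07]]))
E
```

```text
4.15 pos [ 0.6055 -0.0295  0.0514] xang 18.776534150951218 z [ 0.0017 -0.0013 -1.    ] F [ 0.862  -5.8679  6.3495] w 0.3016984236777678 3.2433157187188044
[[224.14814762 168.17043531]
 [239.31838025 166.15471393]]
```

View pics/side2.png

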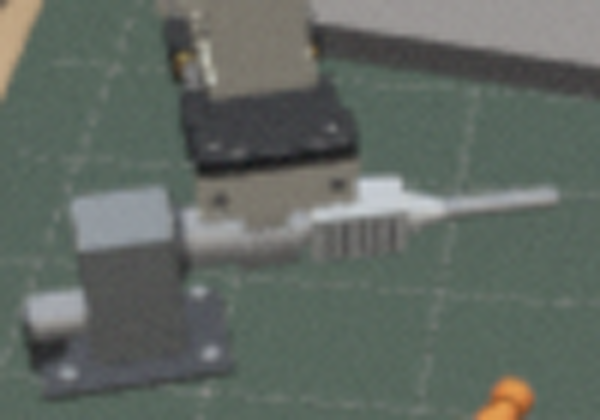

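The near finger now ends at about crop row 228, above the lower half of the collar. The opening is only 28 mm, but the collar is 40 mm, so I need to find the real finger heights.

```bash
python3 - <<'E'
from h import *
np.set_printoptions(precision=3,suppress=True,linewidth=200)
c=np.array([.605,-.029]); ax=np.array([.9466,.3223]); nr=np.array([-.3223,.9466])
for l in(.014,.024,.046): 
    for z in (.0515,.07): print(l,z,proj("side",[[*(c+l*nr),z]]))
im,d=imaging.get_image("side"); W=cloud("side",d)
for u in(222,225,228):
  print("col",u)
  for v in range(146,178,2):
    w=W[v,u]; q=w[:2]-c; print(v,"ax %.3f lat %.3f z %.3f"%(q@ax,q@nr,w[2]),im[v,u])
im,d=imaging.get_image("top"); cv2.imwrite("pics/top2.png",cv2.resize(im[120:230,220:340,::-1],None,fx=5,fy=5,interpolation=cv2.INTER_CUBIC))
E
```

```text
0.014 0.0515 [[225.208 175.598]]
0.014 0.07 [[224.876 171.011]]
0.024 0.0515 [[225.71  177.738]]
0.024 0.07 [[225.382 173.146]]
0.046 0.0515 [[226.838 182.539]]
0.046 0.07 [[226.518 177.939]]
col 222
146 ax 0.007 lat 0.050 z 0.192 [68 67 69]
148 ax 0.009 lat 0.066 z 0.197 [64 64 66]
150 ax 0.010 lat 0.071 z 0.194 [64 64 66]
152 ax 0.011 lat 0.081 z 0.195 [60 62 65]
154 ax 0.012 lat 0.088 z 0.195 [61 62 66]
156 ax 0.013 lat 0.096 z 0.194 [40 39 42]
158 ax 0.014 lat 0.094 z 0.186 [68 65 60]
160 ax 0.014 lat 0.093 z 0.178 [125 122 110]
162 ax 0.014 lat 0.086 z 0.166 [122 119 109]
164 ax 0.014 lat 0.086 z 0.159 [119 113 104]
166 ax 0.015 lat 0.087 z 0.152 [119 114 104]
168 ax 0.009 lat 0.020 z 0.089 [127 127 123]
170 ax 0.008 lat 0.013 z 0.075 [126 124 122]
172 ax 0.009 lat 0.015 z 0.068 [94 93 91]
174 ax 0.010 lat 0.019 z 0.064 [85 89 86]
176 ax 0.005 lat -0.042 z 0.002 [ 97 108 102]
col 225
146 ax -0.001 lat 0.055 z 0.195 [70 70 70]
148 ax 0.000 lat 0.064 z 0.195 [61 63 65]
150 ax 0.002 lat 0.073 z 0.195 [65 66 70]
152 ax 0.004 lat 0.085 z 0.197 [63 64 66]
154 ax 0.004 lat 0.090 z 0.19
[... 525 characters left out ...]
t 0.057 z 0.195 [65 66 67]
148 ax -0.007 lat 0.067 z 0.195 [62 62 66]
150 ax -0.006 lat 0.075 z 0.195 [61 65 66]
152 ax -0.004 lat 0.085 z 0.196 [61 62 66]
154 ax -0.003 lat 0.091 z 0.195 [62 65 65]
156 ax -0.003 lat 0.095 z 0.191 [36 36 35]
158 ax -0.002 lat 0.096 z 0.184 [103 100  93]
160 ax -0.003 lat 0.088 z 0.172 [122 119 109]
162 ax -0.002 lat 0.088 z 0.164 [123 120 110]
164 ax -0.002 lat 0.089 z 0.158 [123 121 112]
166 ax -0.008 lat 0.032 z 0.103 [146 147 147]
168 ax -0.010 lat 0.015 z 0.081 [140 142 141]
170 ax -0.009 lat 0.016 z 0.074 [114 113 111]
172 ax -0.009 lat 0.016 z 0.066 [84 82 80]
174 ax -0.016 lat -0.046 z 0.003 [ 86 100  90]
176 ax -0.015 lat -0.039 z 0.001 [100 112 103]
```

View pics/top2.png

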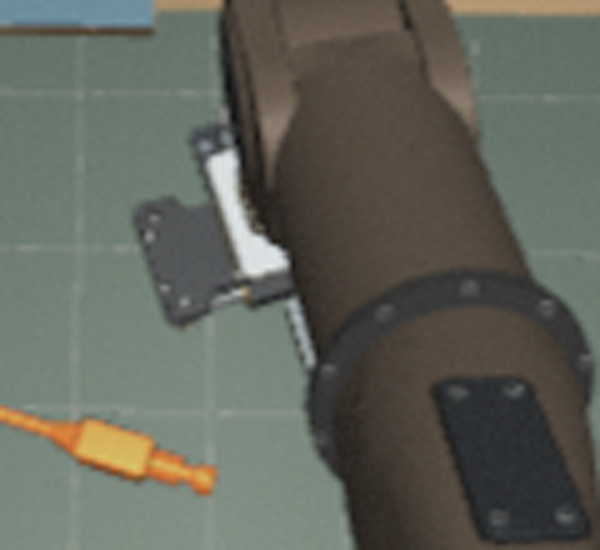

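>>> apply_moves(commands=[[60, 0, 0, 0, 0], [100, 0, 0, 0, 0], [100, 0, 0, 0, 0], [100, 0, 0, 0, 0], [100, 0, 0, 0, 0]])

```text
clock: 4.92
position: [0.6043, -0.0284, 0.0505]
ee_rot: [3.099, 0.514, -0.001]
force: [0.7, -0.3, -0.7]
width: 0.798
gripper_force: 0.0
```

```bash
python3 st.py; python3 - <<'E'
from h import *
c=np.array([.605,-.029]); ax=np.array([.9466,.3223]); nr=np.array([-.3223,.9466])
im,d=imaging.get_image("side"); W=cloud("side",d)
for u in(222,225,228):
  print("col",u)
  for v in range(152,184,1):
    w=W[v,u]; q=w[:2]-c; print(v,"ax %.3f lat %.3f z %.3f"%(q@ax,q@nr,w[2]),im[v,u])
E
```

```text
4.925 pos [ 0.6043 -0.0284  0.0505] xang 18.81783839447273 z [-0.0006 -0.0001 -1.    ] F [ 0.7475 -0.3062 -0.6649] w 0.7980622950115992 0.0
col 222
152 ax 0.011 lat 0.078 z 0.193 [64 62 68]
153 ax 0.012 lat 0.086 z 0.196 [62 64 69]
154 ax 0.012 lat 0.089 z 0.195 [63 65 67]
155 ax 0.013 lat 0.093 z 0.195 [65 65 67]
156 ax 0.014 lat 0.097 z 0.195 [65 67 70]
157 ax 0.014 lat 0.097 z 0.192 [32 34 36]
158 ax 0.014 lat 0.096 z 0.187 [44 45 44]
159 ax 0.014 lat 0.095 z 0.183 [85 83 78]
160 ax 0.014 lat 0.095 z 0.180 [121 116 107]
161 ax 0.014 lat 0.096 z 0.177 [120 117 108]
162 ax 0.014 lat 0.087 z 0.166 [123 119 110]
163 ax 0.014 lat 0.090 z 0.165 [121 117 106]
164 ax 0.014 lat 0.090 z 0.162 [122 118 107]
165 ax 0.014 lat 0.088 z 0.157 [122 117 107]
166 ax 0.015 lat 0.088 z 0.154 [121 117 107]
167 ax 0.012 lat 0.056 z 0.123 [119 114 106]
168 ax 0.012 lat 0.057 z 0.120 [118 115 106]
169 ax 0.012 lat 0.054 z 0.113 [117 112 106]
170 ax 0.012 lat 0.055 z 0.111 [117 113 106]
171 ax 0.013 lat 0.055 z 0.107 [113 109 101]
172 ax 0.013 lat 0.055 z 0.103 [107 102  95]
173 ax 0.013 lat 0.051 z 0.096 
[... 2671 characters left out ...]
7 108]
169 ax -0.005 lat 0.056 z 0.112 [119 115 105]
170 ax -0.005 lat 0.054 z 0.107 [118 115 106]
171 ax -0.005 lat 0.054 z 0.103 [117 112 103]
172 ax -0.005 lat 0.054 z 0.099 [109 106  96]
173 ax -0.009 lat 0.018 z 0.063 [88 90 84]
174 ax -0.016 lat -0.049 z 0.001 [86 99 90]
175 ax -0.015 lat -0.044 z 0.001 [ 92 107  97]
176 ax -0.014 lat -0.037 z 0.003 [101 112 103]
177 ax -0.014 lat -0.034 z 0.001 [ 89 104  93]
178 ax -0.013 lat -0.028 z 0.003 [ 86 102  92]
179 ax -0.012 lat -0.023 z 0.003 [ 89 104  94]
180 ax -0.011 lat -0.019 z 0.002 [ 87 102  92]
181 ax -0.011 lat -0.015 z 0.001 [ 88 102  93]
182 ax -0.010 lat -0.010 z 0.002 [ 89 105  92]
183 ax -0.009 lat -0.004 z 0.003 [ 86 102  90]
```

The depth reading shows the finger tips about 33 mm above the reported TCP height. The near finger ends at z ≈ 0.095, the body underside is at 0.150 where 0.117 was expected, and the 28 mm chord on the collar agrees. Sideways the finger is where it should be. I'll go down another 32 mm while watching the force, then measure again before closing.

>>> apply_moves(commands=[[100, 0, 0, 0, 0], [100, 0, 0, 0, 0], [100, 0, 0, -0.1, 0], [100, 0, 0, -0.1, 0], [100, 0, 0, -0.1, 0], [100, 0, 0, -0.1, 0], [100, 0, 0, -0.1, 0], [100, 0, 0, 0, 0], [100, 0, 0, 0, 0]])

```text
clock: 6.1
position: [0.6047, -0.0281, 0.0209]
ee_rot: [3.099, 0.514, 0.0]
force: [-0.5, 0.6, 0.5]
width: 1.0
gripper_force: 0.0
```

```bash
python3 st.py; python3 - <<'E'
from h import *
c=np.array([.604,-.0285]); ax=np.array([.9466,.3223]); nr=np.array([-.3223,.9466])
im,d=imaging.get_image("side"); W=cloud("side",d)
for u in(223,226,229):
  print("col",u)
  for v in range(166,192,2):
    w=W[v,u]; q=w[:2]-c; print(v,"ax %.3f lat %.3f z %.3f"%(q@ax,q@nr,w[2]),im[v,u])
v=np.arange(176,180); 
for r in (178,180,182):
  m=[ (W[r,u,:2]-c)@ax for u in range(215,240) if (W[r,u,:2]-c)@nr>.04]; print(r,"finger ax range",m and (min(m),max(m)))
E
```

```text
6.1 pos [ 0.6047 -0.0281  0.0209] xang 18.834209100673974 z [ 0.0002 -0.     -1.    ] F [-0.4958  0.5786  0.5426] w 1.0004686871351596 0.0
col 223
166 ax 0.014 lat 0.095 z 0.160 [36 33 37]
168 ax 0.014 lat 0.095 z 0.153 [117 111 103]
170 ax 0.013 lat 0.086 z 0.138 [123 120 108]
172 ax 0.014 lat 0.087 z 0.131 [127 122 111]
174 ax 0.014 lat 0.086 z 0.123 [123 119 108]
176 ax 0.013 lat 0.069 z 0.101 [126 123 112]
178 ax 0.013 lat 0.065 z 0.090 [117 114 104]
180 ax 0.013 lat 0.062 z 0.079 [113 110 102]
182 ax 0.014 lat 0.063 z 0.072 [103 101  93]
184 ax 0.008 lat -0.002 z 0.004 [ 90 106  93]
186 ax 0.009 lat 0.002 z -0.001 [ 88 102  93]
188 ax 0.011 lat 0.014 z 0.002 [ 87 102  91]
190 ax 0.012 lat 0.020 z -0.001 [ 89 103  94]
col 226
166 ax 0.005 lat 0.096 z 0.159 [38 41 39]
168 ax 0.006 lat 0.093 z 0.149 [120 116 106]
170 ax 0.005 lat 0.089 z 0.139 [123 119 110]
172 ax 0.005 lat 0.085 z 0.128 [125 121 111]
174 ax 0.006 lat 0.089 z 0.124 [123 119 109]
176 ax 0.004 lat 0.065 z 0.095 [119 114 106]
178 ax 0.005 lat 0.066 z 0.089 [119 113 105]
180 ax 0.005 lat 0.066 z 0.081 [117 112 103]
182
[... 398 characters left out ...]
27 [124 118 109]
174 ax -0.005 lat 0.066 z 0.103 [118 114 107]
176 ax -0.005 lat 0.063 z 0.092 [115 113 103]
178 ax -0.004 lat 0.067 z 0.088 [112 110 100]
180 ax -0.004 lat 0.066 z 0.079 [123 118 107]
182 ax -0.004 lat 0.064 z 0.069 [101 105  95]
184 ax -0.011 lat -0.002 z 0.001 [ 88 105  95]
186 ax -0.009 lat 0.010 z 0.003 [ 87 102  92]
188 ax -0.008 lat 0.018 z 0.002 [ 87 104  92]
190 ax -0.006 lat 0.028 z 0.003 [ 87 101  92]
178 finger ax range (np.float64(-0.00732011288673051), np.float64(0.013180126014898803))
180 finger ax range (np.float64(-0.006770650418868552), np.float64(0.013315061266052749))
182 finger ax range (np.float64(-0.006700631149674938), np.float64(0.013818575255044957))
```

The near finger tip is now clearly lower and straddles the collar. It spans -7 to +13 mm along the axis about the collar's middle. I'll go down 4 mm more and close gently.

>>> apply_moves(commands=[[100, 0, 0, -0.06, 0], [70, 0, 0, 0, 0], [50, 0, 0, 0, 0], [45, 0, 0, 0, 0], [40, 0, 0, 0, 0], [38, 0, 0, 0, 0], [36, 0, 0, 0, 0], [36, 0, 0, 0, 0]], newtons=15)

```text
clock: 7.15
position: [0.6059, -0.0317, 0.0173]
ee_rot: [3.096, 0.51, 0.003]
force: [4.6, -8.1, -3.5]
width: 0.432
gripper_force: 15.0
```

```bash
python3 st.py
```

```text
7.15 pos [ 0.6059 -0.0317  0.0173] xang 18.689042419920806 z [ 0.0022 -0.0033 -1.    ] F [ 4.5976 -8.0859 -3.546 ] w 0.4319254269828202 14.992443770170212
```

An opening of 39.7 mm matches the collar. The sideways force shows I'm about 3 mm off-centre, so I'll relieve that, grip firmly and pull back along the axis.

>>> apply_moves(commands=[[36, 0.02, -0.05, 0, 0], [30, 0, 0, 0, 0], [30, 0, 0, 0, 0], [30, 0.05, 0.017, 0, 0], [30, 0.05, 0.017, 0, 0], [30, 0.05, 0.017, 0, 0], [30, 0.05, 0.017, 0, 0], [30, 0, 0, 0, 0]], newtons=55)

```text
clock: 8.15
position: [0.6156, -0.0284, 0.0172]
ee_rot: [3.098, 0.513, -0.007]
force: [-8.0, -5.8, 8.7]
width: 0.425
gripper_force: 55.0
```

```bash
python3 st.py
```

```text
8.15 pos [ 0.6156 -0.0284  0.0172] xang 18.79326629797657 z [-0.004  -0.0018 -1.    ] F [-8.0455 -5.7856  8.6861] w 0.4252995726143335 54.9976909160614
```

>>> apply_moves(commands=[[30, 0.05, 0.017, 0, 0], [30, 0.05, 0.017, 0, 0], [30, 0, 0, 0, 0], [30, 0, 0, 0, 0]])

```text
clock: 8.65
position: [0.6168, -0.028, 0.0171]
ee_rot: [3.098, 0.511, -0.02]
force: [-23.2, -9.1, 24.2]
width: 0.421
gripper_force: 55.0
```

```bash
python3 st.py
```

```text
8.65 pos [ 0.6168 -0.028   0.0171] xang 18.746900735363216 z [-0.0121 -0.0039 -0.9999] F [-23.236   -9.1394  24.1568] w 0.4214024846582282 55.0005841255188
```

The force jumped to 25 N with almost no further motion, so the collar is on its back stop after about 12 mm. I'll release it and then slide to the grip with the fingers open.

>>> apply_moves(commands=[[30, -0.05, -0.017, 0, 0], [60, 0, 0, 0, 0], [80, 0, 0, 0, 0], [80, 0, 0, 0, 0], [80, 0, 0, 0, 0]])

```text
clock: 9.28
position: [0.621, -0.0257, 0.0171]
ee_rot: [-3.099, -0.515, -0.0]
force: [-0.1, 0.1, 0.4]
width: 0.784
gripper_force: 0.0
```

```bash
python3 st.py; python3 - <<'E'
from h import *
c=np.array([.604,-.0285]); ax=np.array([.9466,.3223]); nr=np.array([-.3223,.9466])
W=cloud("side",imaging.get_image("side")[1])[140:210,160:300].reshape(-1,3)
q=W[:,:2]-c; t=q@ax; l=q@nr; k=(abs(l)<.03)&(W[:,2]>.05)&(W[:,2]<.11)
print("tip ax min",t[k].min())
for a in np.arange(-.18,-.02,.01):
    m=k&(t>=a)&(t<a+.01); print("%.3f n%d l %.3f z %.3f"%(a+.005,m.sum(),np.median(l[m]),np.median(W[m,2])) if m.any() else a)
E
```

```text
9.275 pos [ 0.621  -0.0257  0.0171] xang 18.858289718290933 z [ 0.0001  0.0002 -1.    ] F [-0.0572  0.0676  0.3886] w 0.7836394447471347 0.0
tip ax min -0.1570977333674551
-0.18
-0.16999999999999998
-0.155 n7 l -0.001 z 0.059
-0.145 n11 l 0.002 z 0.060
-0.135 n9 l 0.001 z 0.061
-0.125 n10 l 0.003 z 0.065
-0.115 n10 l 0.002 z 0.064
-0.105 n10 l 0.000 z 0.064
-0.095 n10 l -0.000 z 0.065
-0.085 n19 l 0.005 z 0.069
-0.075 n31 l 0.009 z 0.076
-0.065 n42 l 0.010 z 0.078
-0.055 n37 l 0.010 z 0.076
-0.045 n39 l 0.009 z 0.078
-0.035 n48 l 0.010 z 0.077
-0.02999999999999986
```

The nozzle tip moved out 7 mm (-0.150 to -0.157), so it is unlocked, and the tube droops slightly. The grip is now at about reported-TCP (0.5535, -0.049).

>>> apply_moves(commands=[[80, 0, 0, 0.1, 0], [80, -0.28, -0.096, 0, 0], [80, -0.28, -0.096, 0, 0], [80, -0.28, -0.096, 0, 0], [80, -0.28, -0.096, 0, 0], [80, 0, 0, 0, 0], [60, 0, 0, 0, 0], [40, 0, 0, 0, 0], [32, 0, 0, 0, 0], [28, 0, 0, 0, 0], [26, 0, 0, 0, 0], [26, 0, 0, 0, 0]], newtons=15)

```text
clock: 10.82
position: [0.5536, -0.0491, 0.0232]
ee_rot: [3.099, 0.514, 0.0]
force: [1.0, 0.3, 0.4]
width: 0.301
gripper_force: 15.0
```

```bash
python3 st.py; python3 - <<'E'
from h import *
im,d=imaging.get_image("side"); cv2.imwrite("pics/side3.png",cv2.resize(im[130:210,170:290,::-1],None,fx=6,fy=6,interpolation=cv2.INTER_CUBIC))
E
```

```text
10.825 pos [ 0.5536 -0.0491  0.0232] xang 18.824367542782763 z [ 0. -0. -1.] F [1.0303 0.299  0.3515] w 0.300936471187495 14.98569130897522
```

View pics/side3.png

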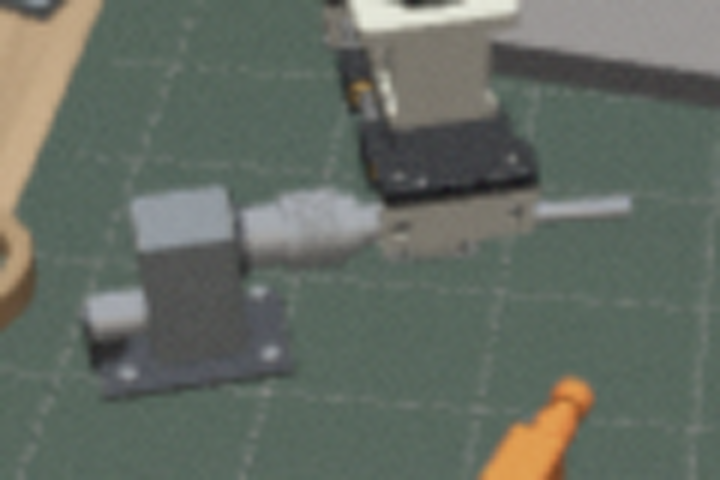

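The opening of 27.7 mm matches the 28 mm grip and there is no side force. In the picture the grip is hidden between the fingers at about (455,235), with the tube at (580,207) and the bare plug showing at (355,225). I'll tighten the grip and draw straight out.

>>> apply_moves(commands=[[15, 0, 0, 0, 0], [15, 0, 0, 0, 0], [15, -0.095, -0.032, 0, 0], [15, -0.095, -0.032, 0, 0], [15, -0.095, -0.032, 0, 0], [15, -0.095, -0.032, 0, 0], [15, -0.095, -0.032, 0, 0]], newtons=40)

```text
clock: 11.75
position: [0.5243, -0.059, 0.0232]
ee_rot: [3.099, 0.514, -0.001]
force: [-0.2, -0.8, -1.3]
width: 0.304
gripper_force: 40.0
```

>>> apply_moves(commands=[[15, -0.095, -0.032, 0, 0], [15, -0.095, -0.032, 0, 0], [15, -0.095, -0.032, 0, 0], [15, -0.095, -0.032, 0, 0], [15, -0.095, -0.032, 0, 0], [15, -0.095, -0.032, 0, 0], [15, 0, 0, 0, 0]])

```text
clock: 12.62
position: [0.4903, -0.0705, 0.0232]
ee_rot: [3.099, 0.513, -0.001]
force: [-0.4, 0.1, -1.3]
width: 0.301
gripper_force: 40.0
```

```bash
python3 st.py; python3 - <<'E'
from h import *
im,d=imaging.get_image("side"); cv2.imwrite("pics/side4.png",cv2.resize(im[100:210,170:310,::-1],None,fx=5,fy=5,interpolation=cv2.INTER_CUBIC))
E
```

```text
12.625 pos [ 0.4903 -0.0705  0.0232] xang 18.813369715747616 z [-0.0004 -0.0002 -1.    ] F [-0.4396  0.0646 -1.2687] w 0.30060322574701326 39.98108446598053
```

View pics/side4.png

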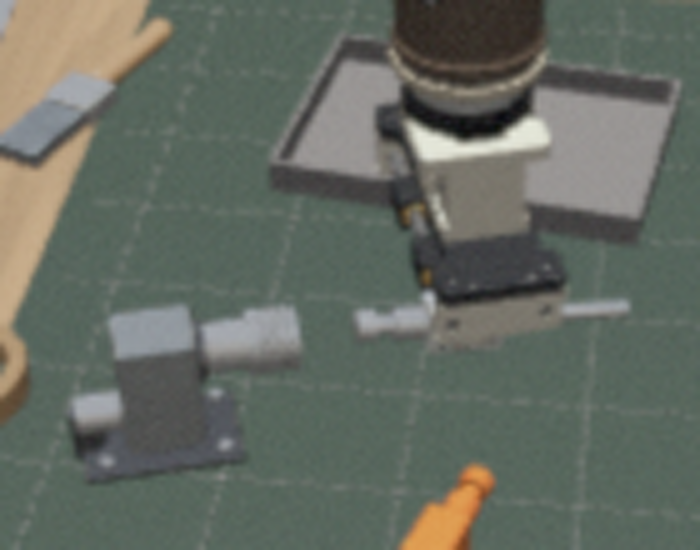

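The nozzle is clear: plug end at (360,322), coupler empty with its collar sprung forward. I'll lift, swing to the tray and turn the nozzle along its long side.

>>> apply_moves(commands=[[15, 0, 0, 0.3, 0], [15, 0, 0, 0.5, 0], [15, 0, -0.2, 0.2, -0.05], [15, 0.07, -0.4, 0, -0.1], [15, 0.07, -0.5, 0, -0.12], [15, 0.07, -0.6, 0, -0.12], [15, 0.07, -0.6, 0, -0.12], [15, 0.07, -0.6, 0, -0.12], [15, 0.07, -0.6, 0, -0.12], [15, 0.07, -0.5, 0, -0.12], [15, 0.07, -0.4, 0, -0.07], [15, 0.01, -0.2, 0, 0]])

```text
clock: 14.18
position: [0.5235, -0.3495, 0.0816]
ee_rot: [3.132, -0.228, -0.003]
force: [-0.3, 0.0, -1.9]
width: 0.305
gripper_force: 40.0
```

>>> apply_moves(commands=[[15, 0, 0, -0.3, 0], [15, 0, 0, -0.3, 0], [15, 0, 0, -0.3, 0], [15, 0, 0, 0, 0], [15, 0, 0, 0, 0]])

```text
clock: 14.8
position: [0.5254, -0.346, 0.0294]
ee_rot: [3.134, -0.221, 0.0]
force: [0.4, -0.3, -1.7]
width: 0.3
gripper_force: 40.0
```

```bash
python3 st.py; python3 - <<'E'
from h import *
im,d=imaging.get_image("side"); cv2.imwrite("pics/side5.png",cv2.resize(im[70:190,190:340,::-1],None,fx=5,fy=5,interpolation=cv2.INTER_CUBIC))
s=observe(); M=R.from_rotvec(s["ee_rot"]).as_matrix(); ax=M[:2,0]; nr=np.array([-ax[1],ax[0]])
c=s["position"][:2]
W=cloud("side",d)[90:190,190:340].reshape(-1,3); q=W[:,:2]-c; t=q@ax; l=q@nr
k=(abs(l)<.075)&(W[:,2]>-.01)&(W[:,2]<.12)
for a in np.arange(-.13,.1,.01):
    m=k&(t>=a)&(t<a+.01)&(W[:,2]>.01)&(abs(l)<.07); 
    if m.any(): print("%.3f n%d l %.3f z min %.3f med %.3f"%(a+.005,m.sum(),np.median(l[m]),W[m,2].min(),np.median(W[m,2])))
E
```

```text
14.8 pos [ 0.5254 -0.346   0.0294] xang -8.064821251376424 z [ 0.0002 -0.0001 -1.    ] F [ 0.3895 -0.3255 -1.6534] w 0.2998364740957787 39.981202483177185
-0.105 n4 l 0.005 z min 0.058 med 0.067
-0.095 n7 l 0.006 z min 0.061 med 0.066
-0.085 n9 l 0.004 z min 0.063 med 0.066
-0.075 n8 l 0.005 z min 0.062 med 0.067
-0.065 n6 l 0.006 z min 0.063 med 0.068
-0.055 n8 l 0.006 z min 0.065 med 0.071
-0.045 n10 l 0.006 z min 0.061 med 0.070
-0.035 n14 l 0.008 z min 0.064 med 0.072
-0.025 n26 l 0.012 z min 0.059 med 0.076
-0.015 n23 l 0.017 z min 0.055 med 0.072
-0.005 n23 l 0.028 z min 0.058 med 0.080
0.005 n14 l 0.031 z min 0.056 med 0.081
0.015 n13 l 0.018 z min 0.057 med 0.074
0.025 n9 l 0.012 z min 0.058 med 0.073
0.035 n7 l 0.011 z min 0.071 med 0.074
0.045 n5 l 0.012 z min 0.071 med 0.075
0.055 n4 l 0.010 z min 0.073 med 0.075
0.065 n11 l 0.008 z min 0.068 med 0.079
```

View pics/side5.png

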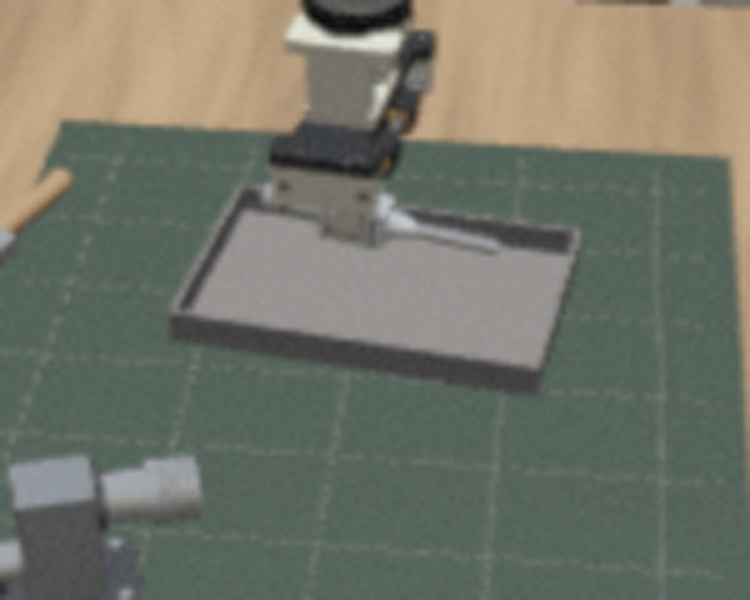

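The nozzle hangs over the tray, aligned with its long side and inside the walls. It has about 45-50 mm to descend. I'll go down most of that, then feel for contact.

>>> apply_moves(commands=[[15, 0, 0, -0.2, 0], [15, 0, 0, -0.2, 0], [15, 0, 0, -0.15, 0], [15, 0, 0, -0.1, 0], [15, 0, 0, -0.05, 0], [15, 0, 0, 0, 0]])

```text
clock: 15.6
position: [0.5251, -0.3462, -0.0128]
ee_rot: [-3.134, 0.222, 0.0]
force: [-0.3, -0.1, -1.5]
width: 0.301
gripper_force: 40.0
```

>>> apply_moves(commands=[[15, 0, 0, -0.025, 0], [15, 0, 0, 0, 0]])

```text
clock: 15.85
position: [0.5252, -0.3463, -0.0141]
ee_rot: [3.134, -0.222, 0.0]
force: [-0.2, -0.5, -2.1]
width: 0.302
gripper_force: 40.0
```

>>> apply_moves(commands=[[15, 0, 0, -0.025, 0], [15, 0, 0, 0, 0]])

```text
clock: 16.1
position: [0.525, -0.3462, -0.0158]
ee_rot: [-3.134, 0.222, 0.0]
force: [-0.1, 0.2, -1.7]
width: 0.302
gripper_force: 40.0
```

>>> apply_moves(commands=[[15, 0, 0, -0.03, 0], [15, 0, 0, 0, 0]])

```text
clock: 16.35
position: [0.525, -0.3462, -0.0177]
ee_rot: [-3.134, 0.222, 0.0]
force: [-0.2, -0.2, -1.3]
width: 0.298
gripper_force: 40.0
```

>>> apply_moves(commands=[[15, 0, 0, -0.03, 0], [15, 0, 0, 0, 0]])

```text
clock: 16.6
position: [0.525, -0.3462, -0.0195]
ee_rot: [-3.134, 0.222, 0.0]
force: [-0.4, -0.8, -2.0]
width: 0.297
gripper_force: 40.0
```

>>> apply_moves(commands=[[15, 0, 0, -0.03, 0], [15, 0, 0, 0, 0]])

```text
clock: 16.85
position: [0.5254, -0.3463, -0.0204]
ee_rot: [3.134, -0.222, 0.001]
force: [-1.7, 1.7, 6.5]
width: 0.303
gripper_force: 40.0
```

Contact: the force went from about -2 N to +6.5 N. I'll open and back off straight up.

>>> apply_moves(commands=[[30, 0, 0, 0.02, 0], [40, 0, 0, 0, 0], [60, 0, 0, 0, 0], [75, 0, 0, 0, 0], [75, 0, 0, 0, 0], [75, 0, 0, 0.2, 0], [75, 0, 0, 0.5, 0], [75, 0, 0, 0.7, 0], [75, 0, 0, 0.7, 0], [75, -0.3, 0, 0.6, 0], [75, -0.3, 0.3, 0, 0], [75, 0, 0, 0, 0]])

```text
clock: 18.35
position: [0.4884, -0.3274, 0.1435]
ee_rot: [3.134, -0.221, 0.001]
force: [0.5, 0.2, 0.2]
width: 0.749
gripper_force: 0.0
```

```bash
python3 st.py; python3 - <<'E'
from h import *
im,d=imaging.get_image("side"); cv2.imwrite("pics/side6.png",cv2.resize(im[90:270,160:320,::-1],None,fx=3,fy=3,interpolation=cv2.INTER_CUBIC))
c=np.array([.5064,-.3438]); a=np.radians(-8.06); ax=np.array([np.cos(a),np.sin(a)]); nr=np.array([-ax[1],ax[0]])
W=cloud("side",d)[90:190,190:340].reshape(-1,3); q=W[:,:2]-c; t=q@ax; l=q@nr
k=(abs(l)<.075)&(abs(t)<.125)&(W[:,2]>.009)&(W[:,2]<.08)
for x in np.arange(-.12,.12,.01):
    m=k&(t>=x)&(t<x+.01)
    if m.any(): print("%.3f n%d l %.3f z med %.3f max %.3f"%(x+.005,m.sum(),np.median(l[m]),np.median(W[m,2]),W[m,2].max()))
E
```

```text
18.35 pos [ 0.4884 -0.3274  0.1435] xang -8.068438140371768 z [ 0.0008 -0.0002 -1.    ] F [0.5328 0.2055 0.2146] w 0.7485110124897995 0.0
-0.085 n3 l 0.004 z med 0.020 max 0.026
-0.075 n9 l 0.008 z med 0.023 max 0.027
-0.065 n7 l 0.005 z med 0.022 max 0.028
-0.055 n8 l 0.003 z med 0.022 max 0.026
-0.045 n7 l 0.006 z med 0.022 max 0.028
-0.035 n9 l 0.006 z med 0.022 max 0.029
-0.025 n8 l 0.007 z med 0.022 max 0.026
-0.015 n11 l 0.008 z med 0.025 max 0.031
-0.005 n23 l 0.011 z med 0.027 max 0.038
0.005 n26 l 0.015 z med 0.031 max 0.037
0.015 n30 l 0.015 z med 0.032 max 0.038
0.025 n24 l 0.013 z med 0.028 max 0.039
0.035 n27 l 0.014 z med 0.031 max 0.038
0.045 n18 l 0.010 z med 0.030 max 0.038
0.055 n17 l 0.011 z med 0.026 max 0.032
0.065 n11 l 0.010 z med 0.026 max 0.032
0.075 n12 l 0.007 z med 0.022 max 0.032
0.085 n13 l 0.007 z med 0.025 max 0.032
0.095 n1 l 0.008 z med 0.016 max 0.016
```

View pics/side6.png

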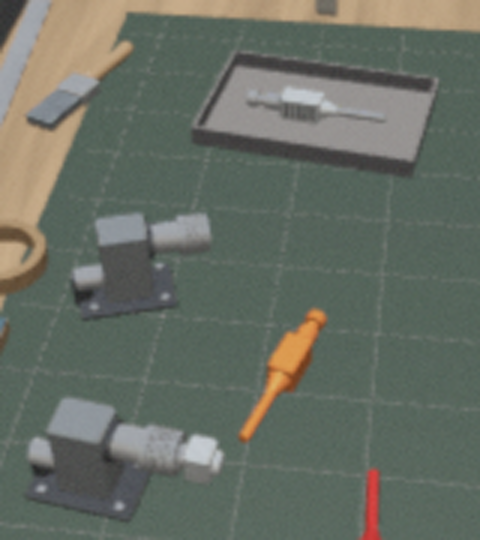

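The nozzle lies flat in the tray with its grip at (303,104). The grip top is at z ≈ 0.037 and the tube is level at about 0.025. The nozzle's coupler is empty and the blanking plug is still in place at (200,455). The arm is clear, so I'll hand in.

```bash
python3 -c "
from cell import arm
print(arm.sign_off())"
```

```text
the job is handed in; nothing more can be done
None
```

I pulled the nozzle's collar fully back, drew the nozzle straight out and laid it flat in the grey tray; the blanking plug stayed in its coupler, and I handed the job in at about 18 s (no verdict was returned).

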